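Sanding drums lined up by thickness

TASK

Put the four sanding drums away on the rack in order of thickness: the thinnest on the cork disc next to the upright wooden block, then thicker and thicker to the thickest at the far end, each standing upright with its stub up and centred on its own disc. Do not tip any drum over, and leave the amber tack jar standing where it is.

Things in the scene. Friction and masses are not known exactly. Their poses are not given: they have to be found in the camera images.
- drum_32: Thinnest of four loose sanding drums alike but for thickness: upright cylinder 32 mm across, 80 mm tall, brown abrasive sleeve, pale wooden end faces; on its top centre a plain aluminium stub 16 mm across, 32 mm tall, to pinch from above (112 mm in all; about 90 g). Starts upright on the bench. Origin: centre of its underside, z up its axis.
- drum_42: Second thinnest of four loose sanding drums alike but for thickness: upright cylinder 42 mm across, 80 mm tall, brown abrasive sleeve, pale wooden end faces; on its top centre a plain aluminium stub 16 mm across, 32 mm tall, to pinch from above (112 mm in all; about 130 g). Starts upright on the bench. Origin: centre of its underside, z up its axis.
- drum_52: Second thickest of four loose sanding drums alike but for thickness: upright cylinder 52 mm across, 80 mm tall, brown abrasive sleeve, pale wooden end faces; on its top centre a plain aluminium stub 16 mm across, 32 mm tall, to pinch from above (112 mm in all; about 180 g). Starts upright on the bench. Origin: centre of its underside, z up its axis.
- drum_62: Thickest of four loose sanding drums alike but for thickness: upright cylinder 62 mm across, 80 mm tall, brown abrasive sleeve, pale wooden end faces; on its top centre a plain aluminium stub 16 mm across, 32 mm tall, to pinch from above (112 mm in all; about 250 g). Starts upright on the bench. Origin: centre of its underside, z up its axis.
- mark_a: One of four identical fixed cork discs, 68 mm across, 3 mm thick, in a straight row 80 mm apart (centres) on a fixed dark wooden rack board (84 x 430 x 12 mm). Origin: centre of its underside, 12 mm above the bench; its upper face is 15 mm above the bench. Its letter says nothing of its place in the row.
- mark_b: One of four identical fixed cork discs, 68 mm across, 3 mm thick, in a straight row 80 mm apart (centres) on a fixed dark wooden rack board (84 x 430 x 12 mm). Origin: centre of its underside, 12 mm above the bench; its upper face is 15 mm above the bench. Its letter says nothing of its place in the row.
- mark_c: One of four identical fixed cork discs, 68 mm across, 3 mm thick, in a straight row 80 mm apart (centres) on a fixed dark wooden rack board (84 x 430 x 12 mm). Origin: centre of its underside, 12 mm above the bench; its upper face is 15 mm above the bench. Its letter says nothing of its place in the row.
- mark_d: One of four identical fixed cork discs, 68 mm across, 3 mm thick, in a straight row 80 mm apart (centres) on a fixed dark wooden rack board (84 x 430 x 12 mm). Origin: centre of its underside, 12 mm above the bench; its upper face is 15 mm above the bench. Its letter says nothing of its place in the row.
- end_block: Pale wooden block, 60 mm across the rack, 30 mm along it, 60 mm tall, fixed upright on one end of the rack board (either end; the other has a thin flat brass plate). Origin: centre of its underside, 12 mm above the bench, on the row's centre line, 65 mm from the nearest disc's centre; y axis along the row (either way), x across it.
- tack_jar: Loose amber glass jar with a steel lid, 42 mm across and 65 mm tall, 150 g, standing among the drums; a bystander. Origin: centre of its underside, z up.
Mind the look-alikes: they are no part of the job. What is shaped like the drum_62 but turquoise is not meant. What is shaped like the drum_42 but red is not meant.

How it is judged:
By the outcome, as a careful person would: the job done as asked, in the order asked, and still so for the second after the job is handed in, with the robot touching nothing.
It also fails if it takes over 109 s, if anything falls off the work surface, if the arm or the gripper's body presses on something with over 40 N, if the wrist force passes 120 N, or if a joint passes its speed limit or range.

ROBOT

A 7-joint arm with a two-finger parallel gripper is mounted at the origin on the work surface. World frame = base frame: x ahead of the robot, y to its left, z up, the work surface at z = 0. Lengths are in m, angles in rad, forces in N, time in s.
With the tool pointing down it reaches from about 0.4 to 0.85 m from the base axis. Payload 4.4 kg.
Tool frame: the origin (TCP) lies at the very end of the fingers, on their centre line; the grasp point (between the pads) lies 19 mm behind it; z points along the fingers, y is the line along which they close (so a half turn about z gives the same grasp; the last joint's range is limited). The gripper opens to 94 mm and grips with 3 to 60 N. Pads are 16 mm wide; open, the fingers measure 119 mm over their backs; the gripper's body (75 mm by 177 mm) begins 78 mm behind the grasp point.
Start: joints at [1.094, 0.628, 0.038, 1.517, -0.027, 0.996, -0.02], TCP at [0.26, -0.596, 0.205] pointing down, gripper open.
Joint ranges: [-3.06, 3.06], [-0.37, 2.12], [-1.25, 1.32], [0.18, 2.47], [-1.1, 4.24], [0.23, 1.98], [-2.94, 2.94]. Speed limits (rad/s): [2.57, 2.57, 3.14, 3.14, 3.14, 3.14, 3.14].

INTERFACE

Orientations are given as a unit quaternion [x, y, z, w].
In Python, from cell import bot, eyes gives the robot as it stands.
- The arm moves only by the tool play_rows, never from a script. Its argument "increments" is text: rows parted by semicolons, each of 6 numbers parted by spaces: the shift along the tool's x, y, z in m, then the turn, a rotation vector about the tool's x, y, z in degrees. In form: dx dy dz wx wy wz; .... A call has exactly 10 rows; each row shifts and turns the commanded pose from where the row before left it, along the tool's axes as they then stand; what a row does not reach is not made up. A row lasts 1/10 s, in which the tool goes at most 50 mm and 8.59 degrees, less where a joint would pass 70% of its speed; a pose out of reach is approached as far as the arm can. A call is refused whole if a number of a shift passes 0.05 or a number of a turn 8.59, either way. A call with a gripper value outside its range is refused whole. "grip" is the closure, from 0 (fully open) to 1 (shut), set as the call begins (left out, the last holds). The fingers move at their own pace and stop on an object; "squeeze" is the grip in N (left out, the last holds). Time passes only in rows, so rows that do not move let the fingers close, or fill a call up. It gives the time, the measured TCP pose, the force, the opening and the grip force at its end, in the units of the state.
- bot.sense(): the state, without advancing time (a new reading comes with each control period).
- eyes.snapshot(name): name is "scene" or "top" or "wrist"; returns a dict with "img" (384x512x3 uint8, red, green, blue), "fx", "fy", "cx", "cy" (pixels), "origin" and "rotation" of the camera in the world; the wrist camera has in their place "hand_eye" (4x4, takes a point from camera to tool coordinates, whose origin is the TCP and whose axes are the flange's). Camera axes: x right, y down, z forward; pixel columns grow to the right and rows downward; lengths in m; the calibration is good to about 2 mm. A picture is of the moment at which its call begins: read the wrist's pose just before it. There is no depth.
- bot.close_job(): hands the job in; it is judged then, once.
The state is a dict: "time": time; "joints": joint angles; "dq": joint speeds; "tau": joint torques, N m; "ee_pos": TCP position; "tool_rot": TCP orientation; "force": force on the tool from outside, world axes, zero at the start; "ft_torque": the same for the moment, N m; "finger_gap": finger opening in m; "finger_force": force on a finger pad.
Only numpy, scipy, OpenCV 4.12 (cv2) and the standard library are available. Lean on these libraries where they do the work, as an engineer would, in place of code of your own. Each camera call takes 0.05 s, during which the arm holds its last target. There are 200 camera calls.

## Working session

There is one attempt and no reset: what is moved stays moved. The work goes in short steps, Python scripts to look and compute and a tool call to move; the robot and the scene stay as the last step left them, time stands still between calls to the robot, and variables do not carry over. Pictures are saved under pics/ and viewed, at most 14 in all, crops included, and the job is handed in when it is done.

Besides the shell and the picture viewer there is one more tool, called after "Emit:" by a JSON object that holds its "method" and its "body", one argument or row to a line. play_rows: Moves the arm, as the interface text tells. Its arguments: {"type":"object","properties":{"increments":{"type":"string"},"grip":{"type":"number"},"squeeze":{"type":"number"}},"required":["increments"]}

```bash
mkdir -p pics; ls; cat > h.py <<'E'
import numpy as np, cv2
from cell import bot, eyes
def ray(c,uv):
    d=np.array([(uv[0]-c['cx'])/c['fx'],(uv[1]-c['cy'])/c['fy'],1.0])
    return np.array(c['origin']),np.array(c['rotation'])@d
def onz(c,uv,z):
    o,d=ray(c,uv); return o+d*(z-o[2])/d[2]
def proj(c,p):
    q=np.array(c['rotation']).T@(np.array(p)-np.array(c['origin'])); return q[:2]/q[2]*[c['fx'],c['fy']]+[c['cx'],c['cy']]
E
python3 - <<'E'
from h import *
for n in('top','scene'):
    s=eyes.snapshot(n); cv2.imwrite(f'pics/{n}0.png',s['img'][:,:,::-1]); np.save(f'{n}0.npy',s,allow_pickle=True)
    print(n,s['fx'],s['cx'],s['cy'],np.round(s['origin'],3),np.round(s['rotation'],3).tolist())
print(bot.sense())
E
```

```text
pics
top 489.9108957437771 252.61516169875563 183.037230502618 [0.279 0.03  1.419] [-0.699, 0.71, -0.055, 0.065]
scene 452.83259794025355 252.33526137497418 187.46342001232762 [1.259 0.144 0.963] [0.613, 0.713, -0.262, -0.216]
{'time': 0.1, 'joints': array([ 1.09418687,  0.62920403,  0.03845404,  1.518216  , -0.02699274,
        0.99636408, -0.01997887]), 'dq': array([ 3.55375559e-05, -3.22706548e-04, -2.59358991e-04, -7.68316380e-04,
       -5.51007128e-04, -1.17337281e-03,  2.06144814e-04]), 'tau': array([ 2.36635555e-03, -5.50798380e+01,  1.14750747e+00, -1.87120003e+01,
       -5.20724547e-02,  1.92051649e-02,  2.18347657e-05]), 'ee_pos': array([ 0.25936389, -0.59536675,  0.20469506]), 'tool_rot': array([ 9.78976260e-01,  2.03972504e-01, -1.82871713e-04, -8.16423220e-04]), 'force': array([ 0.13376826,  0.97677079, -0.26697331]), 'ft_torque': array([-0.01527498,  0.01482919,  0.02107181]), 'finger_force': 0.0, 'finger_gap': 0.09380559186384838}
```

View pics/top0.png

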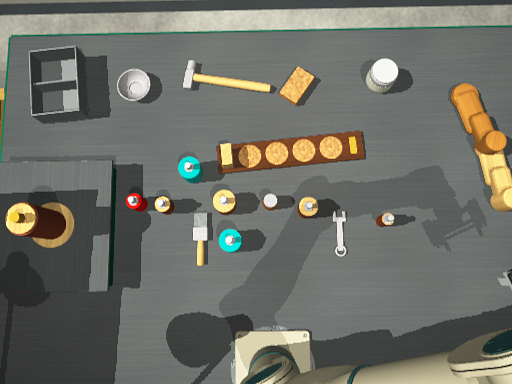

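View pics/scene0.png

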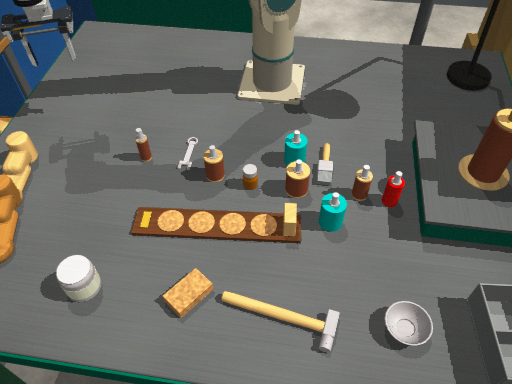

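The top view shows brown drums at (163,204), (224,201), (309,206) and (388,219), and the jar at (270,201). The block is at (226,155), with discs at (250,155), (276,153), (303,150) and (330,147).

These could be mistaken for the drums: turquoise (189,168) and (230,240), red (135,201), the amber jar (270,201), and the big brown drum on the platform at (25,220). I choose the four brown drums with stubs that stand on the bench.

```bash
cat > m.py <<'E'
from h import *
T=np.load('top0.npy',allow_pickle=True).item(); S=np.load('scene0.npy',allow_pickle=True).item()
# wood/pale: hue 10-30, sat high, bright
def comps(img,lo,hi,box,amin=12):
    h=cv2.cvtColor(img,cv2.COLOR_RGB2HSV); m=cv2.inRange(h,lo,hi); k=np.zeros_like(m); x0,y0,x1,y1=box; k[y0:y1,x0:x1]=m[y0:y1,x0:x1]
    cs,_=cv2.findContours(k,cv2.RETR_EXTERNAL,cv2.CHAIN_APPROX_NONE)
    return [c for c in cs if cv2.contourArea(c)>amin]
print('top pale')
for c in comps(T['img'],(12,60,130),(32,255,255),(140,120,420,235)):
    (u,v),r=cv2.minEnclosingCircle(c); m=cv2.moments(c); a=cv2.contourArea(c)
    print(np.round([u,v,r,m['m10']/m['m00'],m['m01']/m['m00'],a],1),'z.08',np.round(onz(T,(u,v),.08),3)[:2],'z.015',np.round(onz(T,(u,v),.015),3)[:2],'diam.08 mm',round(2000*r*(1.419-.08)/T['fx']))
print('scene pale')
for c in comps(S['img'],(8,60,60),(32,255,255),(120,120,420,250)):
    x,y,w,h=cv2.boundingRect(c);m=cv2.moments(c); u,v=m['m10']/m['m00'],m['m01']/m['m00']
    print((x,y,w,h),round(cv2.contourArea(c)),np.round([u,v],1),'z.015',np.round(onz(S,(u,v),.015),3)[:2])
a=cv2.resize(T['img'][130:230,140:410],None,fx=2.9,fy=2.9,interpolation=cv2.INTER_CUBIC)
b=cv2.resize(S['img'][120:220,130:400],None,fx=2.9,fy=2.9,interpolation=cv2.INTER_CUBIC)
cv2.imwrite('pics/crop.png',np.vstack([a,b])[:,:,::-1])
E
python3 m.py
```

```text
top paleTraceback (most recent call last):
  File "m.py", line 11, in <module>
    print(np.round([u,v,r,m['m10']/m['m00'],m['m01']/m['m00'],a],1),'z.08',np.round(onz(T,(u,v),.08),3)[:2],'z.015',np.round(onz(T,(u,v),.015),3)[:2],'diam.08 mm',round(2000*r*(1.419-.08)/T['fx']))
                                                                                    ~~~^^^^^^^^^^^^^
  File "h.py", line 7, in onz
    o,d=ray(c,uv); return o+d*(z-o[2])/d[2]
        ~~~^^^^^^
  File "h.py", line 5, in ray
    return np.array(c['origin']),np.array(c['rotation'])@d
                                 ~~~~~~~~~~~~~~~~~~~~~~~^~
ValueError: matmul: Input operand 1 has a mismatch in its core dimension 0, with gufunc signature (n?,k),(k,m?)->(n?,m?) (size 3 is different from 4)
```

Rotation is a quaternion; I'll convert it.

```bash
sed -i "s/np.array(c\['rotation'\])/Rm(c)/g; 2a from scipy.spatial.transform import Rotation as R\ndef Rm(c): return R.from_quat(c['rotation']).as_matrix()" h.py; python3 m.py
```

```text
top pale
[387.7 218.4   6.5 386.3 218.4  20.5] z.08 [ 0.404 -0.32 ] z.015 [ 0.41  -0.337] diam.08 mm 35
[308. 206.  10. 308. 206. 271.] z.08 [ 0.441 -0.104] z.015 [ 0.449 -0.11 ] diam.08 mm 55
[161.7 203.7   8.  161.9 203.7 175.5] z.08 [0.454 0.299] z.015 [0.463 0.312] diam.08 mm 44
[223.8 200.6  11.8 223.6 200.6 393. ] z.08 [0.46  0.127] z.015 [0.469 0.132] diam.08 mm 64
[249.5 155.5  11.8 249.7 155.5 393.5] z.08 [0.586 0.055] z.015 [0.601 0.056] diam.08 mm 65
[226.2 155.4  13.  226.1 153.5 215.5] z.08 [0.588 0.12 ] z.015 [0.603 0.125] diam.08 mm 71
[276.4 152.8  11.9 276.3 152.8 407. ] z.08 [ 0.593 -0.02 ] z.015 [ 0.608 -0.023] diam.08 mm 65
[303.5 149.7  12.  303.4 149.9 409. ] z.08 [ 0.6   -0.096] z.015 [ 0.616 -0.103] diam.08 mm 65
[352.5 144.5   9.2 352.7 144.6 116. ] z.08 [ 0.613 -0.234] z.015 [ 0.629 -0.247] diam.08 mm 50
[330.9 147.   12.1 330.6 147.1 411. ] z.08 [ 0.607 -0.173] z.015 [ 0.623 -0.183] diam.08 mm 66
scene pale
(131, 203, 170, 40) 4478 [219.3 223.1] z.015 [ 0.612 -0.056]
(242, 174, 16, 16) 159 [250.  182.4] z.015 [ 0.466 -0.   ]
(352, 169, 21, 32) 343 [360.9 186.6] z.015 [0.437 0.3  ]
(285, 161, 25, 37) 626 [296.9 180.7] z.015 [0.441 0.127]
(203, 149, 22, 33) 442 [214.2 166.5] z.015 [ 0.422 -0.11 ]
(322, 143, 8, 18) 98 [325.9 151.6] z.015 [0.318 0.199]
(135, 135, 17, 27) 212 [143.8 150. ] z.015 [ 0.387 -0.329]
```

View pics/crop.png

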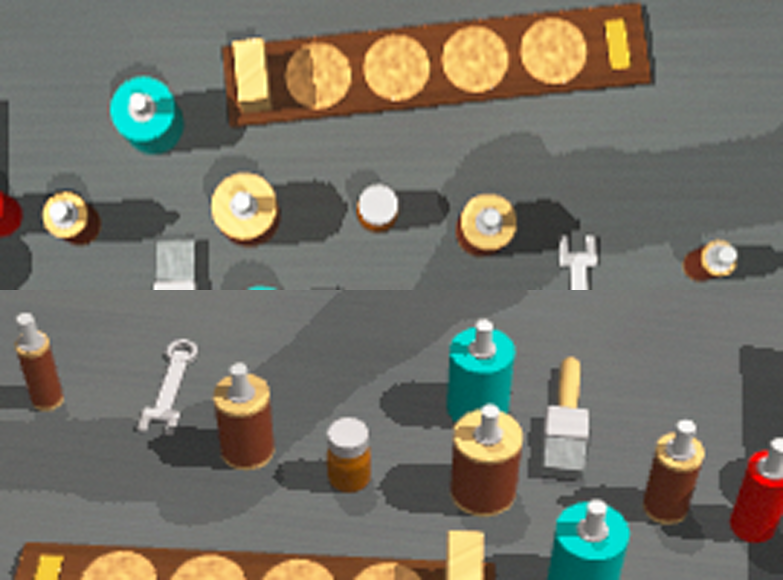

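The crop confirms the choice. By measured top diameter: 32 at (388,218), 52 at (308,206), 62 at (224,201) and 42 at (162,204), and each has a pale face and a plain stub. First I turn the tool so its axes line up with the world.

Emit:
{"method": "play_rows", "body": {
  "increments": "0 0 0 0 0 -8.3; 0 0 0 0 0 -8.3; 0 0 0 0 0 -8.3; 0 0 0 0 0 -8.3; 0 0 0 0 0 -8.3; 0 0 0 0 0 -8.3; 0 0 0 0 0 -8.3; 0 0 0 0 0 -8.3; 0.01 0 0 0 0 0; 0.01 0 0 0 0 0",
  "grip": 0.3,
  "squeeze": 20
}}

```text
time: 1.1
ee_pos: [0.2593, -0.5748, 0.2049]
tool_rot: [0.709, 0.705, 0.0, -0.001]
force: [0.4, -1.2, -0.2]
finger_gap: 0.0657
finger_force: 0.0
```

```bash
cat > m2.py <<'E'
from m import *
print('---- stubs')
for nm,u,v,us,vs in [('32',388,218,143,138),('52',309,206,213,152),('62',224,201,297,165),('42',163,204,365,170),('jar',270,201,250,172)]:
    r=[]
    for c,(a,b) in ((T,(u,v)),(S,(us,vs))):
        h=cv2.cvtColor(c['img'],cv2.COLOR_RGB2HSV); m=cv2.inRange(h,(0,0,150),(180,60,255)); k=np.zeros_like(m); k[b-12:b+12,a-10:a+10]=m[b-12:b+12,a-10:a+10]
        n,l,st,ce=cv2.connectedComponentsWithStats(k); i=1+np.argmax(st[1:,4]); r.append((st[i],ce[i]))
    (o1,d1),(o2,d2)=ray(T,r[0][1]),ray(S,r[1][1])
    A=np.c_[d1,-d2]; t,*_=np.linalg.lstsq(A,o2-o1,rcond=None); p,q=o1+d1*t[0],o2+d2*t[1]
    print(nm,r[0][0],np.round(r[0][1],1),r[1][0],'two-view',np.round((p+q)/2,3),'miss mm',round(1000*np.linalg.norm(p-q),1),'top@.108',np.round(onz(T,r[0][1],.065 if nm=='jar' else .108),3)[:2])
E
python3 m2.py | sed -n '/----/,$p'; python3 -c "
from h import *
s=bot.sense();print(s['ee_pos'],R.from_quat(s['tool_rot']).as_matrix().round(4).tolist(),s['joints'],s['finger_gap'])"
```

```text
---- stubs
32 [383 214  11  10  77] [388.2 218.4] [136 128   9  13  64] two-view [ 0.403 -0.318  0.095] miss mm 0.5 top@.108 [ 0.401 -0.314]
52 [304 202   9   9  64] [307.8 205.9] [209 145   9  14  63] two-view [ 0.44  -0.102  0.095] miss mm 1.2 top@.108 [ 0.438 -0.101]
62 [219 196   9  10  58] [222.7 200.4] [294 159   9  14  55] two-view [0.459 0.129 0.095] miss mm 0.5 top@.108 [0.457 0.128]
42 [157 199   9  10  54] [160.5 203.5] [361 165   9  14  54] two-view [0.453 0.3   0.096] miss mm 1.1 top@.108 [0.451 0.297]
jar [264 193  13  15 149] [269.9 200.1] [243 164  14  13 125] two-view [ 0.461 -0.     0.066] miss mm 0.1 top@.108 [ 0.462 -0.   ]
[ 0.25934363 -0.57478486  0.20492758] [[0.0049, 1.0, -0.0002], [1.0, -0.0049, 0.0014], [0.0014, -0.0002, -1.0]] [ 1.27095145  0.61243439 -0.27919272  1.56853498  0.1901553   0.98872017
  0.92998294] 0.06574631522955234
```

Emit:
{"method": "play_rows", "body": {
  "increments": "0.03 0.016 0 0 0 0; 0.03 0.016 0 0 0 0; 0.03 0.016 0 0 0 0; 0.03 0.016 0 0 0 0; 0.03 0.016 0 0 0 0; 0.03 0.016 0 0 0 0; 0.03 0.016 0 0 0 0; 0.03 0.016 0 0 0 0; 0.016 0.015 0 0 0 0; 0 0 0 0 0 0"
}}

```text
time: 2.1
ee_pos: [0.405, -0.3161, 0.2059]
tool_rot: [0.706, 0.708, 0.001, 0.0]
force: [0.2, 0.4, 1.0]
finger_gap: 0.0659
finger_force: 0.0
```

```bash
cat >> h.py <<'E'
def wrist(name=None):
    s=bot.sense(); w=eyes.snapshot('wrist'); M=np.eye(4); M[:3,:3]=R.from_quat(s['tool_rot']).as_matrix(); M[:3,3]=s['ee_pos']
    H=M@np.array(w['hand_eye']); w['origin']=H[:3,3]; w['rotation']=R.from_matrix(H[:3,:3]).as_quat()
    if name: cv2.imwrite(f'pics/{name}.png',w['img'][:,:,::-1])
    return s,w
E
python3 - <<'E'
from h import *
s,w=wrist('w1'); print(s['ee_pos'],s['finger_gap'],w['fx'],w['cx'],w['cy'],np.round(w['hand_eye'],3).tolist())
print([proj(w,(.403,-.318,z)) for z in(.08,.112)])
np.save('w1.npy',w,allow_pickle=True)
E
```

```text
[ 0.4050124  -0.31608919  0.20592092] 0.06587793703261939 307.3757937283656 261.1658642187079 197.91250672287953 [[0.0, -0.968, -0.249, 0.074], [1.0, 0.0, 0.0, -0.0], [-0.0, -0.249, 0.968, -0.18], [0.0, 0.0, 0.0, 1.0]]
[array([259.27848485, 195.37211745]), array([259.13134172, 203.69148416])]
```

View pics/w1.png

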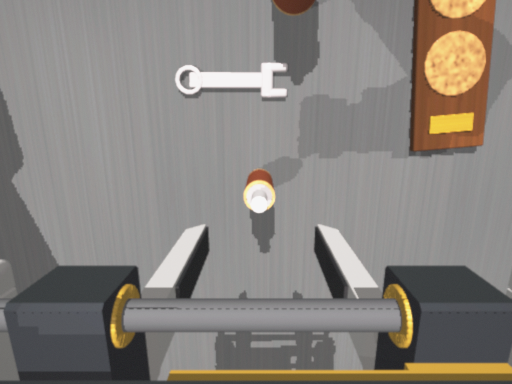

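The wrist view shows the stub tip at about (259,203), where the estimate predicts (259,204), so the estimate holds. Now I descend.

Emit:
{"method": "play_rows", "body": {
  "increments": "-0.002 -0.002 0.01 0 0 0; 0 0 0.02 0 0 0; 0 0 0.02 0 0 0; 0 0 0.02 0 0 0; 0 0 0.02 0 0 0; 0 0 0.015 0 0 0; 0 0 0.01 0 0 0; 0 0 0.006 0 0 0; 0 0 0 0 0 0; 0 0 0 0 0 0"
}}

```text
time: 3.15
ee_pos: [0.401, -0.3225, 0.0848]
tool_rot: [0.708, 0.706, 0.0, 0.0]
force: [0.8, -0.1, 0.3]
finger_gap: 0.0659
finger_force: 0.0
```

Emit:
{"method": "play_rows", "body": {
  "increments": "0 0 0 0 0 0; 0 0 0 0 0 0; 0 0 0 0 0 0; 0 0 0 0 0 0; 0 0 0 0 0 0; 0 0 0 0 0 0; 0 0 0 0 0 0; 0 0 0 0 0 0; 0 0 0 0 0 0; 0 0 0 0 0 0",
  "grip": 1,
  "squeeze": 25
}}

```text
time: 4.15
ee_pos: [0.4008, -0.322, 0.0844]
tool_rot: [0.708, 0.707, -0.0, -0.0]
force: [0.0, 0.9, -0.9]
finger_gap: 0.0154
finger_force: 25.0
```

Emit:
{"method": "play_rows", "body": {
  "increments": "0 0 -0.005 0 0 0; 0 0 -0.01 0 0 0; 0 0 -0.015 0 0 0; 0 0 -0.02 0 0 0; 0 0 -0.02 0 0 0; 0 0 -0.02 0 0 0; 0 0 -0.02 0 0 0; 0 0 -0.02 0 0 0; 0 0 -0.015 0 0 0; 0 0 -0.005 0 0 0"
}}

```text
time: 5.15
ee_pos: [0.4017, -0.3226, 0.2368]
tool_rot: [0.708, 0.707, 0.0, 0.002]
force: [-0.1, -0.3, -1.6]
finger_gap: 0.0152
finger_force: 25.0
```

Emit:
{"method": "play_rows", "body": {
  "increments": "0.008 0.004 0 0 0 0; 0.016 0.008 0 0 0 0; 0.024 0.014 0 0 0 0; 0.03 0.016 0 0 0 0; 0.03 0.016 0 0 0 0; 0.03 0.016 0 0 0 0; 0.03 0.016 0 0 0 0; 0.03 0.016 0 0 0 0; 0.03 0.016 0 0 0 0; 0.03 0.016 0 0 0 0"
}}

```text
time: 6.15
ee_pos: [0.5389, -0.062, 0.2335]
tool_rot: [0.707, 0.707, -0.001, -0.001]
force: [0.9, 1.1, -1.6]
finger_gap: 0.0157
finger_force: 25.0
```

Emit:
{"method": "play_rows", "body": {
  "increments": "0.03 0.016 0 0 0 0; 0.03 0.016 0 0 0 0; 0.024 0.014 0 0 0 0; 0.018 0.008 0 0 0 0; 0.01 0.004 0 0 0 0; 0.004 0.002 0 0 0 0; 0 0 0 0 0 0; 0 0 0 0 0 0; 0 0 0 0 0 0; 0 0 0 0 0 0"
}}

```text
time: 7.15
ee_pos: [0.5992, 0.0506, 0.2346]
tool_rot: [0.708, 0.706, -0.0, 0.0]
force: [0.1, 0.0, -1.0]
finger_gap: 0.0159
finger_force: 25.0
```

```bash
cat > chk.py <<'E'
from h import *
import sys
s,w=wrist(sys.argv[1]); print(s['ee_pos'],R.from_quat(s['tool_rot']).as_rotvec(degrees=True))
# stub in hand: pad centre ray; discs
t=eyes.snapshot('top'); cv2.imwrite(f'pics/t_{sys.argv[1]}.png',t['img'][:,:,::-1])
E
python3 chk.py a1
```

```text
[0.5991708  0.05060376 0.23458887] [ 1.27428781e+02  1.27100647e+02 -3.08802174e-02]
```

View pics/a1.png

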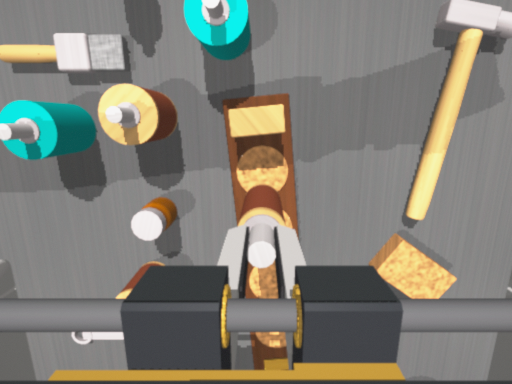

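The drum hangs upright. The stub top is near (262,250), and the target disc at (262,172) is next to the block at (257,122).

```bash
python3 - <<'E'
from h import *
s=bot.sense(); w=eyes.snapshot('wrist'); M=np.eye(4); M[:3,:3]=R.from_quat(s['tool_rot']).as_matrix(); M[:3,3]=s['ee_pos']; H=M@np.array(w['hand_eye']); w['origin']=H[:3,3]; w['rotation']=R.from_matrix(H[:3,:3]).as_quat()
p=s['ee_pos']
for dy in (0,.004): print(dy,[proj(w,p+[0,dy+e,dz]).round(1) for e,dz in((-.008,.0275),(0,.0275),(.008,.0275),(.016,-.0045))])
print([onz(w,uv,.015).round(3) for uv in((262,171),)], [proj(w,q).round(1) for q in((.601,.056,.015),(.608,-.023,.015),(.595,.121,.072))])
h=cv2.cvtColor(w['img'],cv2.COLOR_RGB2HSV)
for v in range(196,272,3): print(v,h[v,262].tolist(),end=' ')
E
```

```text
0 [array([261.8, 273.8]), array([261.8, 260.3]), array([261.7, 246.5]), array([261.6, 214.1])]
0.004 [array([261.8, 267.1]), array([261.7, 253.5]), array([261.7, 239.5]), array([261.6, 208. ])]
[array([0.6  , 0.059, 0.015])] [array([262.7, 173. ]), array([267.8, 229.7]), array([257.3, 122.6])]
196 [8, 164, 140] 199 [7, 159, 141] 202 [7, 158, 142] 205 [8, 163, 142] 208 [18, 126, 223] 211 [23, 108, 245] 214 [17, 61, 226] 217 [176, 9, 221] 220 [0, 8, 221] 223 [4, 9, 216] 226 [7, 11, 214] 229 [8, 10, 213] 232 [4, 10, 213] 235 [6, 12, 213] 238 [6, 12, 214] 241 [6, 5, 235] 244 [8, 4, 241] 247 [8, 4, 240] 250 [0, 4, 240] 253 [8, 4, 239] 256 [8, 4, 238] 259 [10, 6, 238] 262 [6, 5, 238] 265 [6, 5, 239] 268 [13, 91, 202] 271 [14, 142, 200]
```

Emit:
{"method": "play_rows", "body": {
  "increments": "0.0015 0.002 0.01 0 0 0; 0 0 0.02 0 0 0; 0 0 0.02 0 0 0; 0 0 0.02 0 0 0; 0 0 0.02 0 0 0; 0 0 0.02 0 0 0; 0 0 0.012 0 0 0; 0 0 0.006 0 0 0; 0 0 0.004 0 0 0; 0 0 0 0 0 0"
}}

```text
time: 8.3
ee_pos: [0.6015, 0.0533, 0.1025]
tool_rot: [0.708, 0.707, 0.0, 0.0]
force: [-0.1, 0.5, -1.9]
finger_gap: 0.0154
finger_force: 25.0
```

Emit:
{"method": "play_rows", "body": {
  "increments": "0 0 0.001 0 0 0; 0 0 0.001 0 0 0; 0 0 0.001 0 0 0; 0 0 0 0 0 0; 0 0 0 0 0 0; 0 0 0 0 0 0; 0 0 0 0 0 0; 0 0 0 0 0 0; 0 0 0 0 0 0; 0 0 0 0 0 0"
}}

```text
time: 9.3
ee_pos: [0.6013, 0.0532, 0.0995]
tool_rot: [0.708, 0.707, -0.0, 0.0]
force: [0.0, -0.2, -0.8]
finger_gap: 0.0151
finger_force: 25.0
```

Emit:
{"method": "play_rows", "body": {
  "increments": "0 0 0 0 0 0; 0 0 0 0 0 0; 0 0 0 0 0 0; 0 0 0 0 0 0; 0 0 -0.01 0 0 0; 0 0 -0.02 0 0 0; 0 0 -0.03 0 0 0; 0 0 -0.03 0 0 0; 0 0 -0.03 0 0 0; 0 0 -0.01 0 0 0",
  "grip": 0.4
}}

```text
time: 10.3
ee_pos: [0.6032, 0.0538, 0.2335]
tool_rot: [0.707, 0.707, 0.002, 0.002]
force: [0.5, 1.0, 0.1]
finger_gap: 0.0562
finger_force: 0.0
```

Emit:
{"method": "play_rows", "body": {
  "increments": "0.015 -0.01 0 0 0 0; 0.025 -0.015 0 0 0 0; 0.03 -0.018 0 0 0 0; 0.03 -0.018 0 0 0 0; 0.03 -0.018 0 0 0 0; 0.03 -0.018 0 0 0 0; 0.03 -0.018 0.005 0 0 0; 0.03 -0.018 0.01 0 0 0; 0.018 -0.012 0.01 0 0 0; 0.008 -0.005 0.005 0 0 0"
}}

```text
time: 11.3
ee_pos: [0.4474, 0.3015, 0.1975]
tool_rot: [0.706, 0.709, -0.002, -0.001]
force: [-0.1, 0.1, -0.4]
finger_gap: 0.0564
finger_force: 0.0
```

```bash
cat > st.py <<'E'
from h import *
import sys
x,y=float(sys.argv[1]),float(sys.argv[2])
s,w=wrist('w_'+sys.argv[3]); 
h=cv2.cvtColor(w['img'],cv2.COLOR_RGB2HSV); m=cv2.inRange(h,(12,70,120),(32,255,255))
u,v=proj(w,(x,y,.08)); k=np.zeros_like(m); cv2.circle(k,(int(u),int(v)),55,255,-1); m&=k
cs,_=cv2.findContours(m,cv2.RETR_EXTERNAL,cv2.CHAIN_APPROX_NONE); c=max(cs,key=cv2.contourArea)
P=np.array([onz(w,q[0],.08)[:2] for q in c]).astype(np.float32)
# face outline: circle through the convex hull
(cx,cy),r=cv2.minEnclosingCircle(P)
p=s['ee_pos']; print('tcp',p.round(4),'pred px',u.round(1),v.round(1),'face',round(cx,4),round(cy,4),'diam',round(2*r,4))
print('move tool dx %.4f dy %.4f dz %.4f'%(cy-p[1],cx-p[0],p[2]-.0845))
E
python3 st.py .453 .300 42
```

```text
tcp [0.4474 0.3015 0.1975] pred px 267.6 196.8 face 0.4534 0.3059 diam 0.0404
move tool dx 0.0044 dy 0.0060 dz 0.1130
```

```bash
python3 st.py .453 .300 42b
```

```text
tcp [0.4474 0.3016 0.1972] pred px 267.6 196.9 face 0.4534 0.3061 diam 0.0403
move tool dx 0.0045 dy 0.0060 dz 0.1127
```

View pics/w_42b.png

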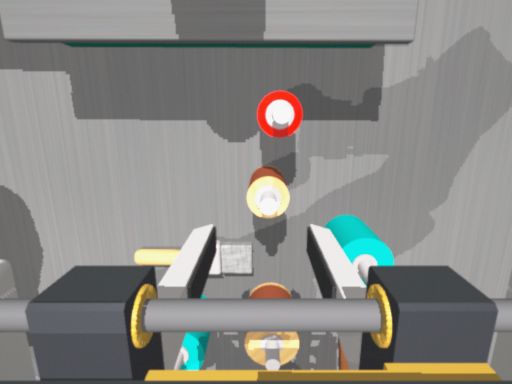

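The face of drum 42 is at about (268,196), against a predicted (268,197). The contour was cut by the stub, so I use y = 0.302. The red look-alike at (280,113) is clear.

Emit:
{"method": "play_rows", "body": {
  "increments": "0 0.003 0.01 0 0 0; 0 0.003 0.02 0 0 0; 0 0 0.02 0 0 0; 0 0 0.02 0 0 0; 0 0 0.02 0 0 0; 0 0 0.013 0 0 0; 0 0 0.007 0 0 0; 0 0 0.003 0 0 0; 0 0 0 0 0 0; 0 0 0 0 0 0"
}}

```text
time: 12.4
ee_pos: [0.4581, 0.2997, 0.0871]
tool_rot: [0.708, 0.707, 0.001, 0.0]
force: [-0.1, 0.9, 0.7]
finger_gap: 0.0565
finger_force: 0.0
```

Emit:
{"method": "play_rows", "body": {
  "increments": "0 0 0 0 0 0; 0 0 0 0 0 0; 0 0 0 0 0 0; 0 0 0 0 0 0; 0 0 0 0 0 0; 0 0 0 0 0 0; 0 0 0 0 0 0; 0 0 0 0 0 0; 0 0 -0.005 0 0 0; 0 0 -0.01 0 0 0",
  "grip": 1
}}

```text
time: 13.4
ee_pos: [0.4571, 0.299, 0.1014]
tool_rot: [0.707, 0.707, -0.001, -0.0]
force: [-0.0, -1.2, -2.0]
finger_gap: 0.0156
finger_force: 25.0
```

Emit:
{"method": "play_rows", "body": {
  "increments": "0 0 -0.015 0 0 0; 0 0 -0.02 0 0 0; 0 0 -0.02 0 0 0; 0 0 -0.02 0 0 0; 0 0 -0.02 0 0 0; 0 0 -0.02 0 0 0; 0 0 -0.015 0 0 0; 0 0 -0.005 0 0 0; 0 0 0 0 0 0; 0 0 0 0 0 0"
}}

```text
time: 14.4
ee_pos: [0.4572, 0.299, 0.2361]
tool_rot: [0.708, 0.707, -0.0, -0.0]
force: [-0.7, 0.6, -0.6]
finger_gap: 0.0154
finger_force: 25.0
```

Emit:
{"method": "play_rows", "body": {
  "increments": "-0.008 0.004 0 0 0 0; -0.016 0.007 0 0 0 0; -0.025 0.012 0 0 0 0; -0.03 0.014 0 0 0 0; -0.03 0.014 0 0 0 0; -0.03 0.014 0 0 0 0; -0.03 0.014 0 0 0 0; -0.03 0.014 0 0 0 0; -0.03 0.014 0 0 0 0; -0.03 0.014 0 0 0 0"
}}

```text
time: 15.4
ee_pos: [0.5783, 0.0379, 0.2356]
tool_rot: [0.708, 0.707, -0.001, -0.0]
force: [0.3, 0.8, -2.3]
finger_gap: 0.0155
finger_force: 25.0
```

Emit:
{"method": "play_rows", "body": {
  "increments": "-0.025 0.012 0 0 0 0; -0.02 0.009 0 0 0 0; -0.012 0.006 0 0 0 0; -0.006 0.003 0 0 0 0; -0.002 0 0 0 0 0; 0 0 0 0 0 0; 0 0 0 0 0 0; 0 0 0 0 0 0; 0 0 0 0 0 0; 0 0 0 0 0 0"
}}

```text
time: 16.4
ee_pos: [0.6082, -0.0244, 0.2366]
tool_rot: [0.707, 0.707, 0.0, 0.0]
force: [-0.1, 0.1, -1.3]
finger_gap: 0.0156
finger_force: 25.0
```

```bash
cat > hold.py <<'E'
from h import *
import sys
# held drum: stub-top span and face front edge along the image column of the tool centre line -> offset along tool x
s,w=wrist('h_'+sys.argv[1]); p=s['ee_pos']; g=float(sys.argv[2]) # tcp height above drum base
top=.112-g; fa=.08-g
h=cv2.cvtColor(w['img'],cv2.COLOR_RGB2HSV).astype(int); u=int(round(proj(w,p+[0,0,top])[0]))
V=h[:,u-1:u+2,2].mean(1); Sa=h[:,u-1:u+2,1].mean(1)
gy=[v for v in range(190,300) if Sa[v]<40 and V[v]>225]
def off(v,z):
    return onz(w,(u,v),p[2]+z)[1]-p[1]
if gy: print('stub top rows',gy[0],gy[-1],'offset y',round((off(gy[0]-.5,top)+off(gy[-1]+.5,top))/2,4),'diam',round(off(gy[0]-.5,top)-off(gy[-1]+.5,top),4))
d=np.array([float(sys.argv[3]),float(sys.argv[4]),.015]); print('tcp',p.round(4),'disc px',proj(w,d).round(1))
E
python3 hold.py 42 .0865 .608 -.023
```

```text
stub top rows 246 271 offset y 0.0 diam 0.0154
tcp [ 0.6082 -0.0244  0.2366] disc px [261.2 175.4]
```

Emit:
{"method": "play_rows", "body": {
  "increments": "0.0015 0 0.01 0 0 0; 0 0 0.02 0 0 0; 0 0 0.02 0 0 0; 0 0 0.02 0 0 0; 0 0 0.02 0 0 0; 0 0 0.02 0 0 0; 0 0 0.012 0 0 0; 0 0 0.006 0 0 0; 0 0 0.003 0 0 0; 0 0 0 0 0 0"
}}

```text
time: 17.45
ee_pos: [0.6085, -0.0232, 0.1056]
tool_rot: [0.707, 0.707, 0.0, 0.0]
force: [0.3, -0.1, -0.6]
finger_gap: 0.0157
finger_force: 25.0
```

Emit:
{"method": "play_rows", "body": {
  "increments": "0 0 0.001 0 0 0; 0 0 0.001 0 0 0; 0 0 0.001 0 0 0; 0 0 0.001 0 0 0; 0 0 0.0005 0 0 0; 0 0 0 0 0 0; 0 0 0 0 0 0; 0 0 0 0 0 0; 0 0 0 0 0 0; 0 0 0 0 0 0"
}}

```text
time: 18.45
ee_pos: [0.6083, -0.0233, 0.1012]
tool_rot: [0.708, 0.707, 0.0, 0.0]
force: [-1.2, -0.5, 1.4]
finger_gap: 0.0152
finger_force: 25.0
```

Emit:
{"method": "play_rows", "body": {
  "increments": "0 0 0 0 0 0; 0 0 0 0 0 0; 0 0 0 0 0 0; 0 0 0 0 0 0; 0 0 -0.01 0 0 0; 0 0 -0.02 0 0 0; 0 0 -0.03 0 0 0; 0 0 -0.03 0 0 0; 0 0 -0.03 0 0 0; 0 0 -0.01 0 0 0",
  "grip": 0.4
}}

```text
time: 19.45
ee_pos: [0.6102, -0.023, 0.2349]
tool_rot: [0.708, 0.707, 0.002, 0.002]
force: [0.6, -0.7, -0.7]
finger_gap: 0.0566
finger_force: 0.0
```

Emit:
{"method": "play_rows", "body": {
  "increments": "-0.005 -0.01 0 0 0 0; -0.01 -0.02 0 0 0 0; -0.01 -0.025 0 0 0 0; -0.01 -0.025 0 0 0 0; -0.01 -0.025 0.005 0 0 0; -0.01 -0.025 0.01 0 0 0; -0.01 -0.02 0.01 0 0 0; -0.01 -0.013 0.005 0 0 0; -0.004 -0.005 0 0 0 0; 0 0 0 0 0 0"
}}

```text
time: 20.45
ee_pos: [0.4387, -0.1027, 0.2004]
tool_rot: [0.708, 0.706, -0.001, -0.001]
force: [0.6, 0.3, 0.4]
finger_gap: 0.0567
finger_force: 0.0
```

```bash
python3 st.py .440 -.102 52
```

```text
tcp [ 0.4387 -0.1027  0.2004] pred px 263.0 194.0 face 0.4403 -0.1032 diam 0.0542
move tool dx -0.0004 dy 0.0016 dz 0.1159
```

Emit:
{"method": "play_rows", "body": {
  "increments": "0 0.0015 0.01 0 0 0; 0 0 0.02 0 0 0; 0 0 0.02 0 0 0; 0 0 0.02 0 0 0; 0 0 0.02 0 0 0; 0 0 0.013 0 0 0; 0 0 0.007 0 0 0; 0 0 0.003 0 0 0; 0 0 0 0 0 0; 0 0 0 0 0 0"
}}

```text
time: 21.5
ee_pos: [0.4422, -0.102, 0.0884]
tool_rot: [0.707, 0.707, 0.0, 0.0]
force: [-0.4, 0.6, -0.1]
finger_gap: 0.0565
finger_force: 0.0
```

Emit:
{"method": "play_rows", "body": {
  "increments": "0 -0.0015 0.003 0 0 0; 0 0 0 0 0 0; 0 0 0 0 0 0; 0 0 0 0 0 0; 0 0 0 0 0 0; 0 0 0 0 0 0; 0 0 0 0 0 0; 0 0 0 0 0 0; 0 0 0 0 0 0; 0 0 0 0 0 0",
  "grip": 1
}}

```text
time: 22.5
ee_pos: [0.4403, -0.1021, 0.085]
tool_rot: [0.707, 0.707, 0.0, 0.0]
force: [0.8, -1.2, 1.3]
finger_gap: 0.0156
finger_force: 25.0
```

Emit:
{"method": "play_rows", "body": {
  "increments": "0 0 -0.005 0 0 0; 0 0 -0.01 0 0 0; 0 0 -0.015 0 0 0; 0 0 -0.02 0 0 0; 0 0 -0.02 0 0 0; 0 0 -0.02 0 0 0; 0 0 -0.02 0 0 0; 0 0 -0.02 0 0 0; 0 0 -0.015 0 0 0; 0 0 -0.005 0 0 0"
}}

```text
time: 23.5
ee_pos: [0.4408, -0.1022, 0.237]
tool_rot: [0.708, 0.707, 0.001, 0.001]
force: [-0.5, -0.4, -2.2]
finger_gap: 0.0153
finger_force: 25.0
```

Emit:
{"method": "play_rows", "body": {
  "increments": "0 0.008 0 0 0 0; 0 0.016 0 0 0 0; 0 0.025 0 0 0 0; 0 0.028 0 0 0 0; 0 0.028 0 0 0 0; 0 0.028 0 0 0 0; 0 0.022 0 0 0 0; 0 0.014 0 0 0 0; 0 0.006 0 0 0 0; 0 0 0 0 0 0"
}}

```text
time: 24.5
ee_pos: [0.6152, -0.102, 0.2337]
tool_rot: [0.707, 0.707, -0.0, -0.001]
force: [-0.9, 0.6, -1.2]
finger_gap: 0.0155
finger_force: 25.0
```

```bash
python3 hold.py 52 .085 .6155 -.103
```

```text
stub top rows 224 274 offset y 0.006 diam 0.0295
tcp [ 0.6152 -0.102   0.2337] disc px [261.9 177.7]
```

Emit:
{"method": "play_rows", "body": {
  "increments": "-0.001 0 0.01 0 0 0; 0 0 0.02 0 0 0; 0 0 0.02 0 0 0; 0 0 0.02 0 0 0; 0 0 0.02 0 0 0; 0 0 0.02 0 0 0; 0 0 0.01 0 0 0; 0 0 0.006 0 0 0; 0 0 0.003 0 0 0; 0 0 0 0 0 0"
}}

```text
time: 25.55
ee_pos: [0.6153, -0.1034, 0.1063]
tool_rot: [0.708, 0.707, 0.0, 0.0]
force: [0.5, -0.4, -1.4]
finger_gap: 0.0156
finger_force: 25.0
```

Emit:
{"method": "play_rows", "body": {
  "increments": "0 0 0.002 0 0 0; 0 0 0.002 0 0 0; 0 0 0.001 0 0 0; 0 0 0.001 0 0 0; 0 0 0 0 0 0; 0 0 0 0 0 0; 0 0 0 0 0 0; 0 0 0 0 0 0; 0 0 0 0 0 0; 0 0 0 0 0 0"
}}

```text
time: 26.55
ee_pos: [0.6153, -0.1033, 0.1001]
tool_rot: [0.708, 0.707, 0.0, 0.0]
force: [1.0, -0.6, -0.3]
finger_gap: 0.0153
finger_force: 25.0
```

Emit:
{"method": "play_rows", "body": {
  "increments": "0 0 0 0 0 0; 0 0 0 0 0 0; 0 0 0 0 0 0; 0 0 0 0 0 0; 0 0 -0.01 0 0 0; 0 0 -0.02 0 0 0; 0 0 -0.03 0 0 0; 0 0 -0.03 0 0 0; 0 0 -0.03 0 0 0; 0 0 -0.01 0 0 0",
  "grip": 0.4
}}

```text
time: 27.55
ee_pos: [0.6171, -0.1033, 0.234]
tool_rot: [0.708, 0.707, 0.002, 0.002]
force: [-0.1, -0.1, -0.2]
finger_gap: 0.0564
finger_force: 0.0
```

Emit:
{"method": "play_rows", "body": {
  "increments": "0.01 -0.006 0 0 0 0; 0.02 -0.015 0 0 0 0; 0.03 -0.02 0 0 0 0; 0.03 -0.02 0 0 0 0; 0.03 -0.02 0 0 0 0; 0.03 -0.02 0.005 0 0 0; 0.03 -0.02 0.01 0 0 0; 0.03 -0.02 0.01 0 0 0; 0.015 -0.012 0.005 0 0 0; 0.007 -0.005 0 0 0 0"
}}

```text
time: 28.55
ee_pos: [0.4537, 0.1304, 0.1982]
tool_rot: [0.706, 0.708, -0.002, -0.001]
force: [-0.4, 0.0, 0.5]
finger_gap: 0.0561
finger_force: 0.0
```

```bash
python3 st.py .459 .129 62
```

```text
tcp [0.4537 0.1304 0.1982] pred px 267.3 196.6 face 0.459 0.129 diam 0.0642
move tool dx -0.0014 dy 0.0053 dz 0.1137
```

Emit:
{"method": "play_rows", "body": {
  "increments": "-0.001 0.002 0.01 0 0 0; 0 0 0.02 0 0 0; 0 0 0.02 0 0 0; 0 0 0.02 0 0 0; 0 0 0.02 0 0 0; 0 0 0.013 0 0 0; 0 0 0.005 0 0 0; 0 0 0.003 0 0 0; 0 0 0 0 0 0; 0 0 0 0 0 0"
}}

```text
time: 29.6
ee_pos: [0.46, 0.1277, 0.0894]
tool_rot: [0.708, 0.707, 0.0, 0.0]
force: [-0.7, 0.3, 0.5]
finger_gap: 0.0566
finger_force: 0.0
```

Emit:
{"method": "play_rows", "body": {
  "increments": "0.001 -0.001 0.003 0 0 0; 0 0 0.001 0 0 0; 0 0 0 0 0 0; 0 0 0 0 0 0; 0 0 0 0 0 0; 0 0 0 0 0 0; 0 0 0 0 0 0; 0 0 0 0 0 0; 0 0 0 0 0 0; 0 0 0 0 0 0",
  "grip": 1,
  "squeeze": 30
}}

```text
time: 30.6
ee_pos: [0.4585, 0.1289, 0.085]
tool_rot: [0.708, 0.707, 0.0, 0.0]
force: [0.8, -0.4, -0.8]
finger_gap: 0.0153
finger_force: 30.0
```

Emit:
{"method": "play_rows", "body": {
  "increments": "0 0 -0.005 0 0 0; 0 0 -0.01 0 0 0; 0 0 -0.015 0 0 0; 0 0 -0.02 0 0 0; 0 0 -0.02 0 0 0; 0 0 -0.02 0 0 0; 0 0 -0.02 0 0 0; 0 0 -0.02 0 0 0; 0 0 -0.02 0 0 0; 0 0 -0.005 0 0 0"
}}

```text
time: 31.6
ee_pos: [0.4593, 0.1293, 0.2424]
tool_rot: [0.708, 0.707, 0.002, 0.001]
force: [-0.0, 0.5, -3.6]
finger_gap: 0.0151
finger_force: 30.0
```

Emit:
{"method": "play_rows", "body": {
  "increments": "-0.008 0.004 0 0 0 0; -0.016 0.008 0 0 0 0; -0.025 0.013 0 0 0 0; -0.03 0.016 0 0 0 0; -0.03 0.016 0 0 0 0; -0.03 0.016 0 0 0 0; -0.03 0.016 0 0 0 0; -0.03 0.016 0 0 0 0; -0.03 0.016 0 0 0 0; -0.03 0.016 0 0 0 0"
}}

```text
time: 32.6
ee_pos: [0.5945, -0.1325, 0.2382]
tool_rot: [0.708, 0.707, -0.001, -0.001]
force: [0.5, 0.7, -2.3]
finger_gap: 0.0153
finger_force: 30.0
```

Emit:
{"method": "play_rows", "body": {
  "increments": "-0.025 0.013 0 0 0 0; -0.014 0.008 0 0 0 0; -0.008 0.004 0 0 0 0; -0.004 0.002 0 0 0 0; 0 0 0 0 0 0; 0 0 0 0 0 0; 0 0 0 0 0 0; 0 0 0 0 0 0; 0 0 0 0 0 0; 0 0 0 0 0 0"
}}

```text
time: 33.6
ee_pos: [0.6221, -0.1811, 0.2402]
tool_rot: [0.707, 0.707, 0.0, 0.0]
force: [-0.2, -0.7, -2.7]
finger_gap: 0.0153
finger_force: 30.0
```

```bash
python3 hold.py 62 .0855 .623 -.183
```

```text
stub top rows 221 272 offset y 0.0072 diam 0.03
tcp [ 0.6221 -0.1811  0.2402] disc px [262.  177.3]
```

Emit:
{"method": "play_rows", "body": {
  "increments": "-0.0025 0.001 0.01 0 0 0; 0 0 0.02 0 0 0; 0 0 0.02 0 0 0; 0 0 0.02 0 0 0; 0 0 0.02 0 0 0; 0 0 0.02 0 0 0; 0 0 0.015 0 0 0; 0 0 0.006 0 0 0; 0 0 0.003 0 0 0; 0 0 0 0 0 0"
}}

```text
time: 34.65
ee_pos: [0.6234, -0.1839, 0.1061]
tool_rot: [0.708, 0.707, 0.0, 0.0]
force: [0.2, -0.2, -2.4]
finger_gap: 0.0154
finger_force: 30.0
```

Emit:
{"method": "play_rows", "body": {
  "increments": "0 0 0.002 0 0 0; 0 0 0.002 0 0 0; 0 0 0.001 0 0 0; 0 0 0.001 0 0 0; 0 0 0 0 0 0; 0 0 0 0 0 0; 0 0 0 0 0 0; 0 0 0 0 0 0; 0 0 0 0 0 0; 0 0 0 0 0 0"
}}

```text
time: 35.65
ee_pos: [0.6231, -0.1839, 0.1001]
tool_rot: [0.708, 0.707, 0.0, 0.0]
force: [0.3, -0.3, -3.1]
finger_gap: 0.0155
finger_force: 30.0
```

Emit:
{"method": "play_rows", "body": {
  "increments": "0 0 0 0 0 0; 0 0 0 0 0 0; 0 0 0 0 0 0; 0 0 0 0 0 0; 0 0 -0.01 0 0 0; 0 0 -0.02 0 0 0; 0 0 -0.03 0 0 0; 0 0 -0.03 0 0 0; 0 0 -0.03 0 0 0; 0 0 -0.01 0 0 0",
  "grip": 0.4
}}

```text
time: 36.65
ee_pos: [0.6251, -0.184, 0.2342]
tool_rot: [0.708, 0.707, 0.002, 0.003]
force: [1.4, -0.7, 0.0]
finger_gap: 0.0567
finger_force: 0.0
```

Emit:
{"method": "play_rows", "body": {
  "increments": "-0.01 -0.01 0 0 0 0; -0.025 -0.025 0 0 0 0; -0.03 -0.03 0 0 0 0; -0.03 -0.03 0 0 0 0; -0.03 -0.03 0 0 0 0; -0.03 -0.03 0 0 0 0; -0.03 -0.02 0 0 0 0; -0.02 -0.01 0 0 0 0; -0.01 0 0 0 0 0; 0 0 0 0 0 0"
}}

```text
time: 37.65
ee_pos: [0.4366, -0.3997, 0.2286]
tool_rot: [0.708, 0.706, -0.0, -0.001]
force: [0.2, 1.0, -0.6]
finger_gap: 0.0565
finger_force: 0.0
```

```bash
python3 - <<'E'
from h import *
D={'32':(.601,.056),'42':(.608,-.023),'52':(.6155,-.103),'62':(.623,-.183)}
ims={}
for n in('top','scene'): ims[n]=eyes.snapshot(n)
T,S=ims['top'],ims['scene']
for nm,(x,y) in D.items():
    r=[]
    for c in(T,S):
        u,v=proj(c,(x,y,.111)).round().astype(int)
        h=cv2.cvtColor(c['img'],cv2.COLOR_RGB2HSV); m=cv2.inRange(h,(0,0,150),(180,60,255)); k=np.zeros_like(m); k[v-12:v+12,u-10:u+10]=m[v-12:v+12,u-10:u+10]
        n,l,st,ce=cv2.connectedComponentsWithStats(k); r.append(ce[1+np.argmax(st[1:,4])])
    (o1,d1),(o2,d2)=ray(T,r[0]),ray(S,r[1]); t,*_=np.linalg.lstsq(np.c_[d1,-d2],o2-o1,rcond=None); p,q=o1+d1*t[0],o2+d2*t[1]
    print(nm,((p+q)/2).round(4),'off disc mm',(1000*((p+q)/2-[x,y,.111])).round(1),'miss',round(1000*np.linalg.norm(p-q),1))
a=cv2.resize(T['img'][110:230,120:400],None,fx=2.4,fy=2.4,interpolation=3); b=cv2.resize(S['img'][130:250,100:380],None,fx=2.4,fy=2.4,interpolation=3)
cv2.imwrite('pics/end.png',np.vstack([a,b])[:,:,::-1]); print(bot.sense()['time'])
E
```

```text
32 [0.6016 0.0572 0.1106] off disc mm [ 0.6  1.2 -0.4] miss 0.4
42 [ 0.6063 -0.0231  0.1091] off disc mm [-1.7 -0.1 -1.9] miss 0.2
52 [ 0.6148 -0.1043  0.1093] off disc mm [-0.7 -1.3 -1.7] miss 0.7
62 [ 0.623  -0.1833  0.11  ] off disc mm [ 0.  -0.3 -1. ] miss 1.1
37.75
```

View pics/end.png

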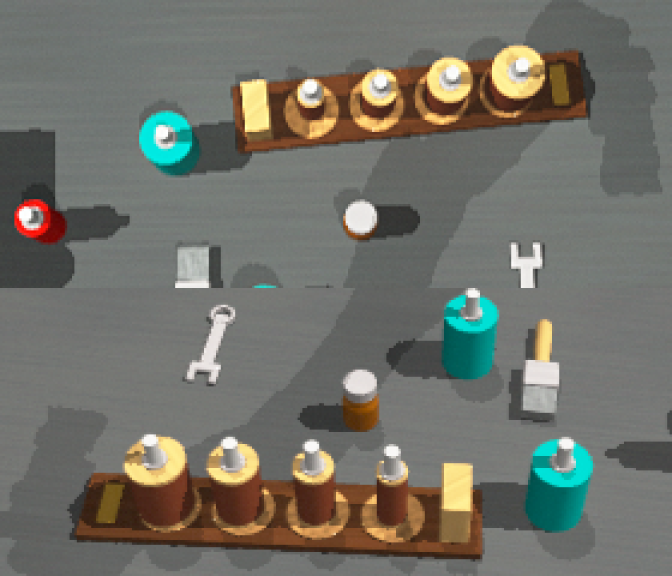

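All four drums stand on their discs within about 2 mm, thinnest beside the block, and the jar has not moved. Handing in.

```bash
python3 -c "
from cell import bot
print(bot.close_job())"
```

```text
the job is handed in; nothing more can be done
None
```

I put the four drums on the rack in order, thinnest next to the block, each upright and within about 2 mm of its disc's centre; the tack jar is still standing where it was, and I handed the job in at about 38 s.

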